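# Pull the cooler vent flap shut with the hook pole

## Robot

A 6-joint arm with a two-finger parallel gripper is mounted at the origin on the work surface. World frame = base frame: x ahead of the robot, y to its left, z up, the work surface at z = 0. Lengths are in m, angles in rad, forces in N, time in s.
With the tool pointing down it reaches from about 0.325 to 0.9 m from the base axis. Payload 3.5 kg.
Tool frame: the origin (TCP) lies between the finger pads; the fingertips stand 22 mm ahead of it and the grasp point (between the pads) lies 3 mm ahead of it; z points along the fingers, y is the line along which they close (so a half turn about z gives the same grasp; the last joint's range is limited). The gripper opens to 85 mm and grips with 20 to 120 N. Pads are 22 mm wide; open, the fingers measure 114 mm over their backs; the gripper's body (76 mm by 85 mm) begins 54 mm behind the grasp point. The pads swing forward as they close: fully open they stand 13 mm farther back than shut.
Start: joints at [-1.219, 0.276, -0.026, 1.268, 0, 1.467], TCP at [0.275, -0.561, 0.253] pointing down, gripper open.
Joint ranges: [-3.12, 3.12], [-0.85, 1.88], [-1.08, 1.24], [-1.95, 2.15], [-1.57, 1.53], [-3.14, 3.14]. Speed limits (rad/s): [2.57, 2.57, 3.14, 3.14, 3.14, 3.14].

## Interface

Orientations are given as a unit quaternion [w, x, y, z].
In Python, from station import manip gives the robot as it stands.
- The arm moves only by the shell command python3 -m creep 'ROWS' [OPENING]. ROWS is JSON, a list of rows, each a list of 6 numbers: the shift along the tool's x, y, z normalised to -1 to 1, where 1 is 0.15 m, then the turn, a rotation vector about the tool's x, y, z normalised to -1 to 1, where 1 is pi rad. In form: [[tx, ty, tz, wx, wy, wz], ...]. A call has 1 to 12 rows; each row shifts and turns the commanded pose from where the row before left it, along the tool's axes as they then stand; what a row does not reach is not made up. A row lasts 1/12 s, in which the tool goes at most 41.7 mm and 7.16 degrees, less where a joint would pass 70% of its speed; a pose out of reach is approached as far as the arm can. A call with a number of a shift or a turn outside -1 to 1 is refused whole. A call with a gripper value outside its range is refused whole. OPENING is the closure, from 0 (fully open) to 1 (shut), set as the call begins (- or left out, the last holds). The fingers move at their own pace and stop on an object; the grip force is fixed at half the most. Time passes only in rows, so rows that do not move let the fingers close. It gives the time, the measured TCP pose, the force, the opening and the grip force at its end, in the units of the state.
- manip.get_state(): the state, without advancing time (a new reading comes with each control period).
- manip.snapshot(name): name is "side" or "top" or "wrist"; returns (picture, depth): 384x512x3 uint8, red, green, blue; 384x512 float32, m along the optical axis (not along the pixel's ray), 0 where there is no reading.
- manip.camera_params(name): a dict with "camera_matrix" (3x3 intrinsics, pixels), "k1" (the pictures are not rectified: a ray, as slopes to the right and down, at radius r is drawn at 1 + k1 r^2 times it, then the intrinsics apply), "origin" and "orientation" of the camera in the world. Camera axes: x right, y down, z forward; pixel columns grow to the right and rows downward; lengths in m; the calibration is good to about 2 mm. A picture is of the moment at which its call begins: read the wrist's pose just before it. camera_params takes no time and is no camera call; for the wrist camera it gives the pose at the moment of the call.
- manip.finish_job(): hands the job in; it is judged then, once.
Trained networks look in the newest picture that a camera, given by its name, has taken for a name from the list of things; names that differ only in an ending like _2 or _b are one class to them, and where a whole thing is asked for, a point or a joint stands for the part that bears it (a point fixed in the world has none). Each returns a list of dicts, best first, with "confidence" (0 to 1); they miss things now and then, are a little off and sometimes report something else, mostly with a low value. They report only what shows in the picture. A call takes as long as a camera call.
- manip.search_frame(camera, query): "location" ([column, row] in pixels, amid what is visible of it).
- manip.cut_out(camera, query): "mask" (384x512 bool, what is visible of it) and "location" ([column, row] in pixels, amid what is visible of it).
- manip.spot_point(camera, query): "location" ([column, row] in pixels: a listed point, or the origin of a listed thing).
The state is a dict: "clock": time; "qpos": joint angles; "joint_vel": joint speeds; "joint_efforts": joint torques, N m; "tool_pos": TCP position; "eef_rot": TCP orientation; "force": force on the tool from outside, world axes, zero at the start; "wrist_torque": the same for the moment, N m; "grip_width": opening from 0.0 (shut) to 1.0 (fully open); "finger_force": force on a finger pad.
Only numpy, scipy, OpenCV 4.12 (cv2) and the standard library are available. Lean on these libraries where they do the work, as an engineer would, in place of code of your own. Each camera call takes 0.05 s, during which the arm holds its last target. There are 200 camera calls.

## Task

Take the hook pole (the one with the thin dark prong bent straight down, not the brush) from its stand, drop its prong into the brass ring eye on top of the red vent flap, and pull the flap fully shut with it. Then lift the prong out and lay the pole back in the same notches of the stand it came from. Work only with the pole: the robot itself must not touch the grey vent housing, its flap or its eye.

Things in the scene. Friction and masses are not known exactly. Their poses are not given: they have to be found in the camera images.
- hook_pole: Level square aluminium pole, 16 x 16 x 284 mm, 0.16 kg, in open notches of a stand (14 mm play each side; 12 mm uprights at x = -50, -210). Origin: lower tip of the 8 mm dark prong bent down at its front end; +x runs handle to prong, +z up. Pole centreline 75 mm above the origin, x = -280 to +4, starts 100 mm above the table. Orange grip at x = -120. A brush pole lies 100 mm to one side.
- vent: Fixed grey exhaust housing 240 mm wide (y), 200 mm tall, red flap on its far side. Origin: on the table under the middle of the flap's hinge line; +x points out of the flap's side, away from the robot, +z up. The roof spans x = -156 to -6 mm at z = 200. The hinge line runs along y at x = 0, z = 75.
- eye (a point): Brass ring on a thin stalk above the middle of the flap's top edge. Origin: centre of its hole, 36 mm clear, wire 8 mm thick; z is the hole's axis. Fixed to the flap, level at flap angle 0.35 rad. With the flap at angle a its centre in the vent's frame is x = 20 cos a + 185 sin a, y = 0, z = 75 + 185 cos a - 20 sin a (mm).
- flap (a joint): Angle (rad) of the red flap, a 12 x 210 x 118 mm panel hinged along its lower edge: 0 = shut, upright against the housing (hard stop); grows as its top leans out, away from the robot. Starts at 0.45 to 0.7. The hinge is stiff and stays where it is left; 2 to 3 N at the eye moves it.

How it is judged:
By the outcome, as a careful person would: the job done as asked, in the order asked, and still so for the second after the job is handed in, with the robot touching nothing.
It also fails if it takes over 53 s, if anything falls off the work surface, if the arm or the gripper's body presses on something with over 40 N, if the wrist force passes 120 N, or if a joint passes its speed limit or range.

## Working session

There is one attempt and no reset: what is moved stays moved. The work goes in short steps, Python scripts to look and compute and a shell command to move; the robot and the scene stay as the last step left them, time stands still between calls to the robot, and variables do not carry over. Pictures are saved under pics/ and viewed, at most 10 in all, crops included, and the job is handed in when it is done.

```bash
mkdir -p pics; ls
cat > h.py <<'E'
import numpy as np, cv2
from scipy.spatial.transform import Rotation as R
from station import manip
def rot(q): return R.from_quat([q[1],q[2],q[3],q[0]])
def snap(cam,fn=None):
    P=manip.camera_params(cam); im,d=manip.snapshot(cam)
    if fn: cv2.imwrite('pics/'+fn,im[:,:,::-1])
    return P,im,d
def rays(P,uv):
    K=np.array(P['camera_matrix']); k=P['k1']
    return cv2.undistortPoints(np.array(uv,float).reshape(-1,1,2),K,np.array([k,0,0,0.]))[:,0]
def world(P,uv,z):
    n=rays(P,uv); c=np.c_[n,np.ones(len(n))]*np.array(z).reshape(-1,1)
    return rot(P['orientation']).apply(c)+np.array(P['origin'])
def onplane(P,uv,z):
    n=rays(P,uv); d=rot(P['orientation']).apply(np.c_[n,np.ones(len(n))]); o=np.array(P['origin'])
    return o+d*((z-o[2])/d[:,2])[:,None]
def cloud(P,d,mask):
    v,u=np.nonzero(mask&(d>0)); return world(P,np.c_[u,v],d[v,u])
E
python3 - <<'E'
from h import *
np.set_printoptions(precision=4,suppress=True)
for cam in ['top','side']:
    P,im,d=snap(cam,cam+'0.png'); print(cam,P['origin'],P['k1'],rot(P['orientation']).as_matrix().tolist())
    for q in ['hook_pole','vent','eye','flap']:
        for r in manip.spot_point(cam,q)[:3]: print(q,'pt',r['location'],r['confidence'])
        for r in manip.cut_out(cam,q)[:2]:
            c=cloud(P,d,r['mask']); print(q,'mask',r['location'],r['confidence'],len(c), np.percentile(c,[2,50,98],axis=0).tolist() if len(c) else '')
s=manip.get_state();print(s)
E
```

```text
pics
top [0.4621 0.1228 1.2489] 0.013744438813069144 [[-0.004578646862022341, -0.9889218136886674, 0.1483667159562067], [-0.9999494964672532, 0.005855186008163059, 0.00816831143485193], [-0.008946536078271533, -0.14832182309938963, -0.9888986784725086]]
hook_pole pt [182.1, 202.6] 0.76
hook_pole mask [176.5, 253.1] 0.75 786 [[0.33022200603732343, 0.3181428994416556, 0.09748504066548618], [0.46523730251472883, 0.3256555654035697, 0.10780625189645143], [0.6006257605943681, 0.3350796706223787, 0.1124011493892022]]
vent pt [338.5, 225.2] 0.75
vent mask [347.8, 242.8] 0.57 10098 [[0.3893697242784147, -0.19694969209166724, 0.09400092570454792], [0.4879280991592466, -0.08395705717993099, 0.1992481182782806], [0.6097221732998693, 0.036977202941937855, 0.20472551893255125]]
eye pt [353.0, 166.6] 0.76
eye mask [349.6, 203.8] 0.69 2962 [[0.5408979348653525, -0.19319674000981787, 0.002320198825290598], [0.5804169914659572, -0.09593095354214219, 0.14699761883368034], [0.6755062798642584, 0.008177975815312342, 0.2262203447099238]]Traceback (most recent call last):
  File "<stdin>", line 6, in <module>
ValueError: it knows: eye, hook_pole, vent
```

View pics/top0.png

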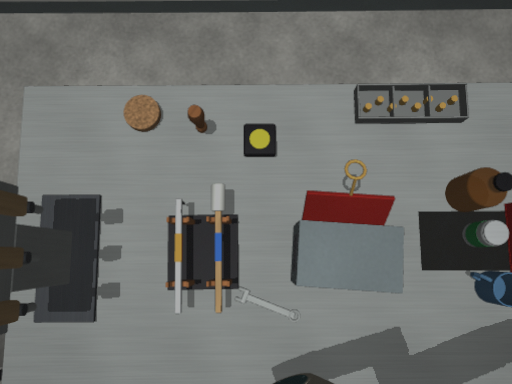

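Run:
```python
from h import *
np.set_printoptions(precision=4,suppress=True)
for cam in ['top','side']:
    P,im,d=snap(cam,cam+'1.png'); print(cam)
    np.savez(cam+'.npz',im=im,d=d)
    for q in ['hook_pole','vent','eye']:
        for r in manip.spot_point(cam,q)[:3]:
            u,v=map(int,np.round(r['location'])); w=d[v-4:v+5,u-4:u+5]; print(q,'pt',r['location'],r['confidence'],w.min(),np.median(w),world(P,[r['location']],[np.median(w)]))
        for r in manip.cut_out(cam,q)[:1]:
            m=r['mask']; c=cloud(P,d,m)
            if q=='hook_pole':
                k=(c[:,2]>.09)&(c[:,2]<.125) if cam=='top' else c[:,2]>0; x=c[k]
                vx,vy,x0,y0=cv2.fitLine(x[:,:2].astype(np.float32),cv2.DIST_HUBER,0,.01,.01).ravel(); print('axis',vx,vy,x0,y0,np.degrees(np.arctan2(vy,vx)),x.min(0),x.max(0))
            if q=='vent':
                k=(abs(c[:,2]-.2)<.008); x=c[k]
                if len(x)>50: print('roof',cv2.minAreaRect(x[:,:2].astype(np.float32)),len(x))
            if q=='eye':
                x=c[(c[:,2]>.21)]; print('eyetop',len(x),x.min(0) if len(x) else'',x.max(0) if len(x) else '')
s=manip.get_state();print(s)
```

```text
top
hook_pole pt [182.9, 201.1] 0.59 1.1475939 1.2562978 [[0.6103 0.3329 0.0025]]
axis 0.9999388 0.011065392 0.46220952 0.3257735 0.6340131 [0.3224 0.317  0.0936] [0.6064 0.336  0.1147]
vent pt [340.9, 221.8] 0.56 1.0414034 1.04982 [[ 0.5369 -0.067   0.1969]]
roof ((0.5040186047554016, -0.08815346658229828), (0.24268405139446259, 0.23953011631965637), 85.17739868164062) 7063
eye pt [355.7, 167.9] 0.69 0.0 1.267628 [[ 0.7012 -0.1485  0.0007]]
eyetop 207 [ 0.6226 -0.1235  0.212 ] [ 0.6809 -0.0754  0.2345]
side
hook_pole pt [272.4, 191.1] 0.85 1.1479769 1.1544234 [[0.6325 0.2196 0.1154]]
axis 0.9998872 0.0150174135 0.44874826 0.31915098 0.8604668 [0.3255 0.2999 0.0003] [0.6048 0.4909 0.1185]
roof ((0.5055831670761108, -0.08959145843982697), (0.24367670714855194, 0.2433132380247116), 85.46875) 6471
eye pt [241.6, 246.6] 0.69 1.1429014 1.1596214 [[0.5828 0.1204 0.0007]]
eyetop 291 [ 0.6229 -0.1264  0.2107] [ 0.6815 -0.076   0.2302]
{'clock': 1.05, 'qpos': array([-1.2194,  0.2764, -0.0264,  1.268 ,  0.    ,  1.4674]), 'joint_vel': array([-0.0003,  0.0006, -0.0016, -0.0008, -0.0016, -0.0003]), 'joint_efforts': array([ -0.0001, -44.5505,  29.5572,   0.0008,  -0.0001,  -0.    ]), 'tool_pos': array([ 0.2745, -0.5615,  0.2533]), 'eef_rot': array([-0.    ,  0.9743,  0.2254,  0.    ]), 'force': array([-0.2019,  0.0686,  0.4286]), 'wrist_torque': array([0.0363, 0.0148, 0.0104]), 'finger_force': 0.0, 'grip_width': 0.9987341746915617}
```

View pics/side1.png

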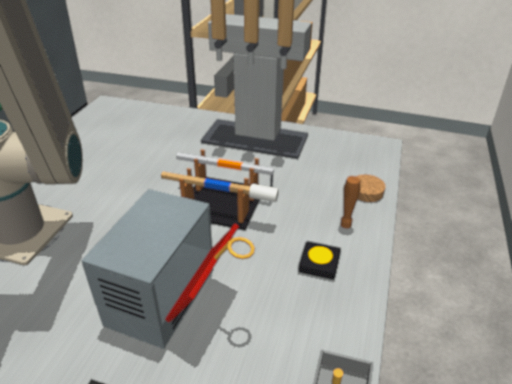

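Top view: the hook pole is at column 178 with its orange grip at (178, 247). The brush has the blue grip, the vent roof is at (350, 257), and the eye ring is at (355, 170), leaning out. The side view agrees. Next I'll refine these numbers.

```bash
cat > meas.py <<'E'
from h import *
np.set_printoptions(precision=4,suppress=True)
def clouds(cam,fresh=True,fn=None):
    if fresh: P,im,d=snap(cam,fn)
    else: P=manip.camera_params(cam); z=np.load(cam+'.npz'); im,d=z['im'],z['d']
    hsv=cv2.cvtColor(im,cv2.COLOR_RGB2HSV); return P,im,d,hsv
def report(cam,fresh=True,fn=None):
    P,im,d,hsv=clouds(cam,fresh,fn); H,S,V=[hsv[...,i].astype(int) for i in range(3)]
    v,u=np.mgrid[:384,:512]; W=np.zeros((384,512,3)); ok=d>0; W[ok]=world(P,np.c_[u[ok],v[ok]],d[ok])
    roof=ok&(abs(W[...,2]-.2)<.006)&(S<90)&(W[...,0]>.3)&(W[...,0]<.68)&(abs(W[...,1]+.08)<.2)
    n,l,st,_=cv2.connectedComponentsWithStats(roof.astype(np.uint8)); i=1+st[1:,4].argmax()
    r=W[l==i]; print(cam,'roof',cv2.minAreaRect(r[:,:2].astype(np.float32)),r[:,2].mean())
    br=ok&(S>120)&(H>12)&(H<28)&(W[...,2]>.19)&(W[...,2]<.3)&(abs(W[...,1]+.09)<.07)&(W[...,0]>.5)&(W[...,0]<.75)
    x=W[br]; print('ring',len(x),np.percentile(x,[1,99],axis=0).tolist(), x[:,2].mean())
    print('px',u[br].min(),u[br].max(),v[br].min(),v[br].max())
    red=ok&((H<6)|(H>174))&(S>150)&(W[...,2]>.06)&(W[...,2]<.22)&(abs(W[...,1]+.09)<.15)&(W[...,0]>.45)&(W[...,0]<.75)
    x=W[red]; print('red',len(x),np.percentile(x,[1,50,99],axis=0).tolist())
    return P,im,d,W,hsv
if __name__=='__main__':
    for cam in ['top','side']:
        P,im,d,W,hsv=report(cam,False)
        for y in np.arange(-.5,.8,.1):
            k=(d>0)&(abs(W[...,1]-y)<.05)&(W[...,0]>.2)&(W[...,0]<.75); 
            if k.any(): i=W[k][:,2].argmax(); print(round(y,1),W[k][i],end=' ')
        print()
        k=(d>0)&(abs(W[...,1]-.325)<.025)&(W[...,2]>.085)&(W[...,2]<.13); x=W[k&(hsv[...,1]<60)]
        o=W[k&(hsv[...,1]>150)&(hsv[...,0]>5)&(hsv[...,0]<22)]
        vx,vy,x0,y0=cv2.fitLine(x[:,:2].astype(np.float32),cv2.DIST_HUBER,0,.01,.01).ravel(); print('pole',vy/vx,y0+(.48-x0)*vy/vx,np.percentile(x,[1,50,99],axis=0).tolist(),'orange',np.percentile(o,[2,50,98],axis=0).tolist())
E
python3 meas.py
```

```text
top roof ((0.4592408835887909, -0.08460792899131775), (0.24209679663181305, 0.15176723897457123), 85.8799057006836) 0.200256168925423
ring 165 [[0.6104851724594375, -0.12088247303235065, 0.19272541805379265], [0.6777303813195168, -0.0759354416008111, 0.23116555710868422]] 0.22117735731610352
px 345 365 160 192
red 2432 [[0.5409634931679149, -0.1928428911653357, 0.09201435094257761], [0.5757894196026182, -0.09247669905691917, 0.14150464434022447], [0.609150616376945, 0.008359251465087696, 0.18011307887462255]]
-0.5 [ 0.6192 -0.4501  0.2221] -0.4 [ 0.6094 -0.4402  0.2265] -0.3 [ 0.5513 -0.3448  0.01  ] -0.2 [ 0.4074 -0.1599  0.2059] -0.1 [ 0.6331 -0.0975  0.2345] -0.0 [ 0.2178 -0.0162  0.3254] 0.1 [0.7406 0.1487 0.0357] 0.2 [0.6363 0.2301 0.1225] 0.3 [0.556  0.2545 0.1215] 0.4 [0.3882 0.3528 0.1197] 0.5 [0.6834 0.4747 0.0091] 0.6 [0.5638 0.579  0.4559] 0.7 [0.6241 0.7141 0.0232] 
pole 0.00589961 0.32558614 [[0.3234414691586172, 0.317246189830296, 0.09531669034255336], [0.42464201761152326, 0.32547865369204454, 0.10779087396182141], [0.6057129679758391, 0.33499680922066083, 0.1143790047
[... 785 characters left out ...]
 -0.2 [ 0.3865 -0.1962  0.203 ] -0.1 [ 0.239  -0.0716  0.6227] -0.0 [ 0.229  -0.0465  0.6157] 0.1 [0.7432 0.1073 0.034 ] 0.2 [0.5905 0.2253 0.1212] 0.3 [0.5525 0.2963 0.1196] 0.4 [0.5461 0.3542 0.1177] 0.5 [0.4053 0.5488 0.0187] 0.6 [0.569  0.573  0.4869] 0.7 [0.4802 0.6562 0.3932] 
pole 0.022460422 0.31988567 [[0.3260057409978534, 0.3029279162174968, 0.09007536699566171], [0.4345894186246651, 0.319549903561101, 0.10606410556623314], [0.6060074311814009, 0.3450089406520193, 0.11742819578740668]] orange [[0.39725300902274224, 0.30119585563918294, 0.08746064239377581], [0.4827420549586442, 0.3178431653138875, 0.10494071527166804], [0.5564732917343773, 0.32895992137988883, 0.11146821980540379]]
```

```bash
python3 -m creep '[[0,0,-0.2,0,0,-0.039],[0,0,-0.2,0,0,-0.039],[0,0,-0.2,0,0,-0.039],[0,0,-0.2,0,0,-0.039],[0,0,0,0,0,-0.039],[0,0,0,0,0,-0.039],[0,0,0,0,0,-0.039],[0,0,0,0,0,-0.039],[0,0,0,0,0,-0.039],[0,0,0,0,0,-0.039],[0,0,0,0,0,-0.039],[0,0,0,0,0,-0.039]]' 0; python3 -m creep '[[0,0,0,0,0,-0.039],[0,0,0,0,0,-0.039],[0,0,0,0,0,-0.039],[0,0,0,0,0,-0.039],[0,0,0,0,0,-0.039],[0,0,0,0,0,-0.039],[0,0,0,0,0,-0.039],[0,0,0,0,0,-0.039],[0,0,0,0,0,-0.039],[0,0,0,0,0,-0.039],[0,0,0,0,0,0]]'
```

```text
clock: 2.05
tool_pos: [0.2745, -0.5615, 0.3733]
eef_rot: [0.0, 0.569, 0.822, -0.0]
force: [0.2, -0.5, 0.3]
grip_width: 0.993
finger_force: 0.0
clock: 2.97
tool_pos: [0.2745, -0.5615, 0.3733]
eef_rot: [-0.0, -0.005, 1.0, 0.0]
force: [0.5, -0.1, -0.9]
grip_width: 1.002
finger_force: 0.0
```

```bash
python3 -m creep '[[-0.06,0.246,0,0,0,0],[-0.06,0.246,0,0,0,0],[-0.06,0.246,0,0,0,0],[-0.06,0.246,0,0,0,0],[-0.06,0.246,0,0,0,0],[-0.06,0.246,0,0,0,0],[-0.06,0.246,0,0,0,0],[-0.06,0.246,0,0,0,0],[-0.06,0.246,0,0,0,0],[-0.06,0.246,0,0,0,0],[-0.06,0.246,0,0,0,0],[-0.06,0.246,0,0,0,0]]' 0.3;  python3 -m creep '[[-0.06,0.246,0,0,0,0],[-0.06,0.246,0,0,0,0],[-0.06,0.246,0,0,0,0],[-0.06,0.246,0,0,0,0],[-0.06,0.246,0,0,0,0],[-0.06,0.246,0,0,0,0],[-0.06,0.246,0,0,0,0],[-0.06,0.246,0,0,0,0],[-0.06,0.246,0,0,0,0],[-0.06,0.246,0,0,0,0],[-0.06,0.246,0,0,0,0],[-0.06,0.246,0,0,0,0]]'
python3 - <<'E'
from h import *
np.set_printoptions(precision=4,suppress=True)
P,im,d=snap('wrist','w1.png')
for r in manip.cut_out('wrist','hook_pole')[:1]:
    c=cloud(P,d,r['mask']); c=c[(c[:,2]>.09)&(c[:,2]<.125)]
    vx,vy,x0,y0=cv2.fitLine(c[:,:2].astype(np.float32),cv2.DIST_HUBER,0,.01,.01).ravel(); print(r['confidence'],vy/vx,y0+(.482-x0)*vy/vx,np.percentile(c,[1,50,99],axis=0))
s=manip.get_state();print(s['tool_pos'],s['eef_rot'])
E
```

```text
clock: 3.97
tool_pos: [0.3786, -0.116, 0.3736]
eef_rot: [0.001, -0.002, 1.0, -0.0]
force: [1.3, 0.1, -0.1]
grip_width: 0.702
finger_force: 0.0
clock: 4.97
tool_pos: [0.4828, 0.328, 0.3734]
eef_rot: [0.0, -0.003, 1.0, 0.0]
force: [1.0, -0.6, 0.7]
grip_width: 0.702
finger_force: 0.0
0.82 0.011032642 0.3247542 [[0.3265 0.3162 0.1045]
 [0.4419 0.3242 0.1076]
 [0.6022 0.3328 0.1095]]
[0.4836 0.3304 0.372 ] [-0.0002 -0.0051  1.      0.0007]
```

View pics/w1.png

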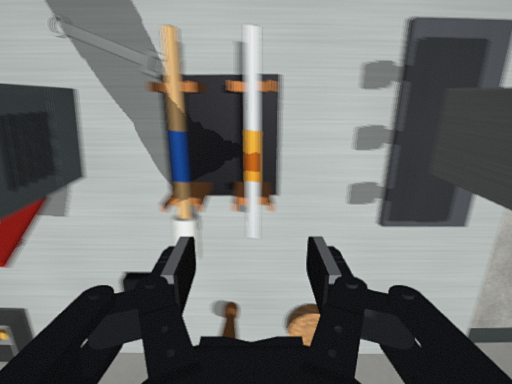

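The wrist view confirms it: the white pole with the orange grip (252, 155) lies between the uprights, parallel to the fingers' plane.

```bash
python3 -m creep '[[0,-0.033,0.22,0,0,0],[0,0,0.22,0,0,0],[0,0,0.22,0,0,0],[0,0,0.22,0,0,0],[0,0,0.22,0,0,0],[0,0,0.22,0,0,0],[0,0,0.22,0,0,0],[0,0,0.15,0,0,0],[0,0,0.1,0,0,0],[0,0,0,0,0,0],[0,0,0,0,0,0]]'; python3 -m creep '[[0,0,0,0,0,0],[0,0,0,0,0,0],[0,0,0,0,0,0],[0,0,0,0,0,0],[0,0,0,0,0,0],[0,0,0,0,0,0],[0,0,0,0,0,0],[0,0,0,0,0,0]]' 1
```

```text
clock: 5.98
tool_pos: [0.4822, 0.3201, 0.1043]
eef_rot: [-0.001, -0.003, 1.0, -0.001]
force: [-0.3, 0.1, 0.6]
grip_width: 0.699
finger_force: 0.0
clock: 6.65
tool_pos: [0.4843, 0.3221, 0.1069]
eef_rot: [0.002, -0.004, 1.0, 0.001]
force: [0.9, -0.2, 6.1]
grip_width: 0.17
finger_force: 59.5
```

```bash
python3 -m creep '[[0,0,-0.03,0,0,0],[0,0,-0.07,0,0,0],[0,0,-0.15,0,0,0],[0,0,-0.2,0,0,0],[0,0,-0.2,0,0,0],[0,0,-0.2,0,0,0],[0,0,-0.2,0,0,0],[0,0,-0.2,0,0,0],[0,0,-0.2,0,0,0],[0,0,-0.2,0,0,0],[0,0,-0.1,0,0,0],[0,0,0,0,0,0]]'; python3 -m creep '[[-0.03,-0.2,0,0,0,0],[-0.03,-0.2,0,0,0,0],[-0.03,-0.2,0,0,0,0],[-0.03,-0.2,0,0,0,0],[-0.03,-0.2,0,0,0,0],[-0.03,-0.2,0,0,0,0],[-0.03,-0.2,0,0,0,0],[-0.03,-0.2,0,0,0,0],[-0.03,-0.2,0,0,0,0],[-0.03,-0.2,0,0,0,0],[0,-0.1,0,0,0,0],[0,0,0,0,0,0]]'
cat > prong.py <<'E'
from h import *
np.set_printoptions(precision=4,suppress=True)
import sys
S=[]
for i,cam in enumerate(['side','top']):
    P,im,d=snap(cam,cam+sys.argv[1]); s=manip.get_state(); S.append(np.r_[s['tool_pos'],s['eef_rot'],s['force']])
    for r in manip.spot_point(cam,'hook_pole')[:2]: 
        n=rays(P,[r['location']]); print(cam,'tip px',r['location'],r['confidence'])
    for r in manip.cut_out(cam,'hook_pole')[:1]:
        c=cloud(P,d,r['mask']); c=c[c[:,2]>.25]; print(r['confidence'],len(c)); 
        if len(c)<30: continue
        vx,vy,vz,x0,y0,z0=cv2.fitLine(c.astype(np.float32),cv2.DIST_HUBER,0,.01,.01).ravel(); print('dir',vy/vx,vz/vx,'at',x0,y0,z0,np.percentile(c,[1,99],axis=0).tolist())
    for r in manip.spot_point(cam,'eye')[:1]:
        p=onplane(P,[r['location']],.221); print('eye',r['location'],r['confidence'],p)
print(np.mean(S,axis=0))
E
python3 prong.py 2.png
```

```text
clock: 7.65
tool_pos: [0.4843, 0.3216, 0.3726]
eef_rot: [0.004, -0.004, 1.0, 0.002]
force: [0.5, 1.2, -1.5]
grip_width: 0.177
finger_force: 58.7
clock: 8.65
tool_pos: [0.5297, 0.0035, 0.3652]
eef_rot: [-0.002, -0.002, 1.0, -0.001]
force: [-0.0, 0.1, -2.2]
grip_width: 0.174
finger_force: 59.0
side tip px [254.3, 186.7] 0.91
0.86 1457
dir 0.011981608 -0.0063265236 at 0.5375633 -0.003560361 0.3595429 [[0.3724894298022252, -0.00806147688505574, 0.29767558658297827], [0.6515404242038015, 0.010120885628210893, 0.3678549831232666]]
eye [242.3, 247.8] 0.64 [[ 0.6592 -0.1006  0.221 ]]
top tip px [313.0, 165.7] 0.7
0.63 244
dir -0.01651199 0.0064012855 at 0.59132576 0.012111117 0.36734873 [[0.44620084062060056, 0.0030622355059786045, 0.330965613757567], [0.6519087721402594, 0.03927039676076397, 0.5679730567264917]]
[ 0.5299  0.0063  0.3661 -0.0012 -0.0039  1.      0.0002  0.0829  0.8587
 -2.0084]
```

View pics/side2.png

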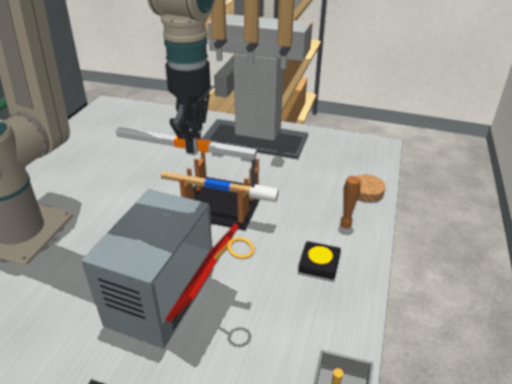

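The side view shows the pole held level, its prong end at (254, 152–187) and the eye at (242, 248).

```bash
cat > tri.py <<'E'
from h import *
def tri(ps,pt):
    A=[];b=[]
    for cam,px in (('side',ps),('top',pt)):
        P=manip.camera_params(cam); dd=rot(P['orientation']).apply(np.r_[rays(P,[px])[0],1]); dd/=np.linalg.norm(dd)
        M=np.eye(3)-np.outer(dd,dd); A.append(M); b.append(M@np.array(P['origin']))
    A=np.vstack(A); b=np.hstack(b); x=np.linalg.lstsq(A,b,rcond=None)[0]; return x,np.linalg.norm(A@x-b)
E
python3 - <<'E'
from tri import *
print('tip',tri([254.3,186.7],[313,165.7]));print('eye',tri([242,247.5],[355.7,167.9]))
t=cv2.imread('pics/top2.png');s=cv2.imread('pics/side2.png')
f=lambda a,u,v:cv2.resize(a[v-50:v+50,u-50:u+50],(400,400),interpolation=cv2.INTER_CUBIC)
cv2.imwrite('pics/c2.png',np.hstack([f(t,320,175),f(s,245,190)]))
E
```

```text
tip (array([0.65103192, 0.00448115, 0.28399012]), np.float64(0.001979286888691486))
eye (array([ 0.65874225, -0.10056063,  0.22158064]), np.float64(0.00018203361282302454))
```

View pics/c2.png

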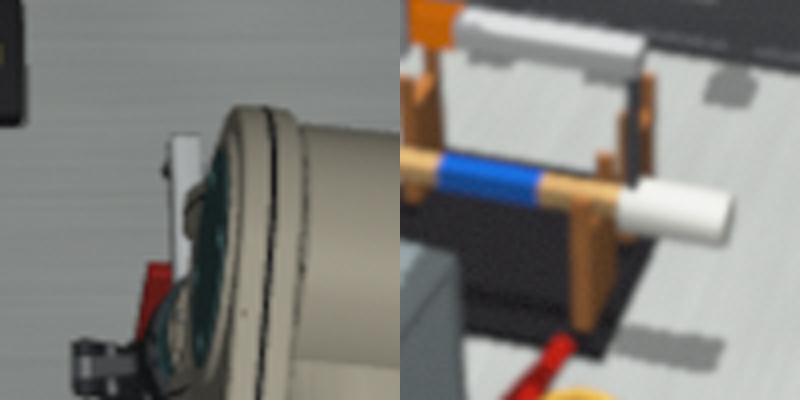

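Crops: the prong hangs at the pole's front end, vertical, with its tip at about (254, 187) in the side view. Its triangulated position is (0.650, 0.004, 0.284), and the eye's is about (0.656, −0.100, 0.221).

```bash
python3 -m creep '[[-0.035,-0.1,0,0,0,0],[0,-0.15,0,0,0,0],[0,-0.15,0,0,0,0],[0,-0.15,0,0,0,0],[0,-0.1,0,0,0,0],[0,-0.04,0,0,0,0],[0,0,0,0,0,0],[0,0,0,0,0,0],[0,0,0,0,0,0]]'; python3 prong.py 3.png
python3 - <<'E'
import cv2,numpy as np
t=cv2.imread('pics/top3.png');s=cv2.imread('pics/side3.png')
f=lambda a,u,v:cv2.resize(a[v-50:v+50,u-50:u+50],(400,400),interpolation=cv2.INTER_CUBIC)
cv2.imwrite('pics/c3.png',np.hstack([f(t,355,170),f(s,242,225)]))
E
```

```text
clock: 9.8
tool_pos: [0.5367, -0.096, 0.3673]
eef_rot: [-0.0, -0.005, 1.0, 0.0]
force: [0.3, -0.1, -2.2]
grip_width: 0.173
finger_force: 59.1
side tip px [241.8, 218.1] 0.82
0.76 1715
dir 0.006266908 -0.006213826 at 0.52446634 -0.10314908 0.36279112 [[0.38058303751937944, -0.10771174141784488, 0.29825193496363206], [0.6586271590361951, -0.0892537867660535, 0.37007182400657307]]
eye [240.4, 247.5] 0.9 [[ 0.6556 -0.1009  0.221 ]]
top tip px [359.6, 163.9] 0.63
0.96 1136
dir 0.008682232 -0.003215527 at 0.5674208 -0.09532367 0.36729494 [[0.3787772619310565, -0.10460418298255056, 0.32652214299182775], [0.6551591614700515, -0.07087965803981226, 0.4783775954229698]]
eye [355.5, 167.9] 0.61 [[ 0.659  -0.1002  0.221 ]]
[ 0.5368 -0.0961  0.3674  0.     -0.0049  1.      0.0001  0.6057 -0.1058
 -2.345 ]
```

View pics/c3.png

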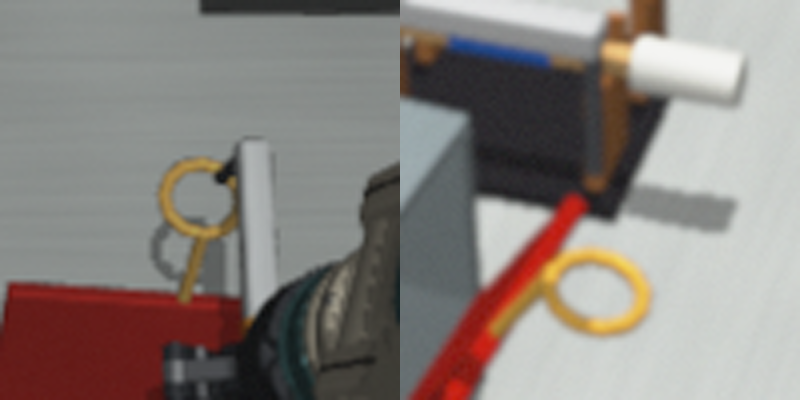

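Top crop: prong tip at px (360.5, 165), ring centre at (355, 169.5). Side crop: tip at (241, 221), ring centre at (242, 248).

Run:
```python
from tri import *
print(tri([241,221],[360.5,165]),tri([241.8,218.1],[359.6,163.9]));print('eye',tri([242,248],[355,169.5]),tri([240.4,247.5],[355.5,167.9]))
```

```text
(array([ 0.65499967, -0.09760047,  0.28141587]), np.float64(0.0019304070642856416)) (array([ 0.6560761 , -0.0948393 ,  0.28617179]), np.float64(0.0013066176836040793))
eye (array([ 0.65686134, -0.09906359,  0.21816609]), np.float64(0.001653795403523626)) (array([ 0.65731779, -0.10068962,  0.22158872]), np.float64(0.002354905544528493))
```

```bash
python3 -m creep '[[-0.01,-0.02,0.04,0,0,0],[0,0,0.08,0,0,0],[0,0,0.08,0,0,0],[0,0,0.08,0,0,0],[0,0,0.08,0,0,0],[0,0,0,0,0,0]]'; python3 -m creep '[[0,0,0.06,0,0,0],[0,0,0.06,0,0,0],[0,0,0.06,0,0,0],[0,0,0.06,0,0,0],[0,0,0.03,0,0,0],[0,0,0,0,0,0],[0,0,0,0,0,0]]'; python3 prong.py 4.png
python3 - <<'E'
import cv2,numpy as np
t=cv2.imread('pics/top4.png');s=cv2.imread('pics/side4.png')
f=lambda a,u,v:cv2.resize(a[v-50:v+50,u-50:u+50],(400,400),interpolation=cv2.INTER_CUBIC)
cv2.imwrite('pics/c4.png',np.hstack([f(t,355,170),f(s,242,225)]))
E
```

```text
clock: 10.7
tool_pos: [0.5362, -0.0994, 0.309]
eef_rot: [-0.003, -0.004, 1.0, 0.001]
force: [0.1, 0.4, -2.7]
grip_width: 0.176
finger_force: 59.0
clock: 11.28
tool_pos: [0.5381, -0.1, 0.2725]
eef_rot: [-0.0, -0.004, 1.0, 0.0]
force: [-0.0, 0.1, -1.6]
grip_width: 0.175
finger_force: 59.0
side tip px [241.9, 259.6] 0.58
0.92 1327
dir 0.0052758935 -0.0040485 at 0.5846813 -0.10542773 0.27035546 [[0.380394176328365, -0.11096239241166199, 0.2580072007234488], [0.6599879575982256, -0.09382374324274968, 0.27574024319654694]]
eye [241.6, 248.0] 0.7 [[ 0.6581 -0.1015  0.221 ]]
top tip px [351.2, 172.8] 0.58
0.83 850
dir 0.005593235 0.0011672019 at 0.5144123 -0.09871126 0.2741334 [[0.3844390082247969, -0.10844282552645278, 0.2620330414185083], [0.6573929981219309, -0.0914242622962913, 0.27901896828562234]]
eye [355.8, 170.4] 0.68 [[ 0.6531 -0.1006  0.221 ]]
[ 0.5386 -0.1001  0.2733  0.0004 -0.0043  1.     -0.0001  0.327  -0.1035
 -1.8731]
```

View pics/c4.png

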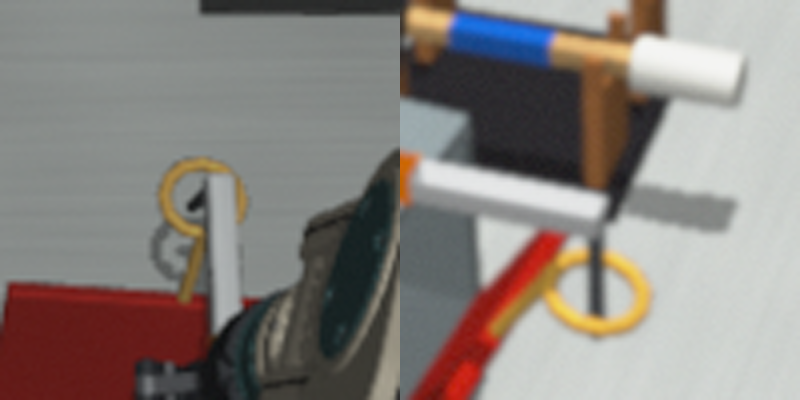

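The prong hangs inside the ring in both crops: top ring (355, 169), with the pole end over it, and side prong at (242, 245). Pulling now.

```bash
python3 -m creep '[[0.067,0.0056,-0.02,0,0,0],[0.067,0.0056,-0.03,0,0,0],[0.067,0.0056,-0.035,0,0,0],[0.067,0.0056,-0.035,0,0,0],[0.067,0.0056,-0.03,0,0,0],[0,0,0,0,0,0]]'; python3 -m creep '[[0.067,0.0056,-0.025,0,0,0],[0.067,0.0056,-0.02,0,0,0],[0.067,0.0056,-0.015,0,0,0],[0.067,0.0056,-0.015,0,0,0],[0,0,0,0,0,0],[0,0,0,0,0,0]]'; python3 prong.py 5.png; python3 -c "
from meas import *
report('side',False) if 0 else report('side',True)"
```

```text
clock: 12.18
tool_pos: [0.4858, -0.096, 0.2968]
eef_rot: [0.0, -0.004, 1.0, -0.0]
force: [-0.3, 0.6, -2.3]
grip_width: 0.176
finger_force: 59.0
clock: 12.68
tool_pos: [0.447, -0.0931, 0.3067]
eef_rot: [-0.0, -0.004, 1.0, 0.0]
force: [-0.5, -1.3, -1.8]
grip_width: 0.171
finger_force: 59.0
side tip px [197.2, 234.2] 0.71
eye [197.8, 221.0] 0.64 [[ 0.553  -0.0553  0.221 ]]
top tip px [356.6, 209.2] 0.75
0.86 961
dir 0.00725749 -0.012211757 at 0.4206124 -0.091925465 0.30593267 [[0.28990582645867735, -0.10110773033014918, 0.2721305474057192], [0.5670031680003947, -0.08477867568192507, 0.311198000404926]]
eye [356.0, 202.0] 0.69 [[ 0.5801 -0.0984  0.221 ]]
[ 0.4477 -0.0932  0.3064 -0.0001 -0.0044  1.      0.0001  0.0516  0.7859
 -1.7386]
side roof ((0.4588888883590698, -0.09979747980833054), (0.21692539751529694, 0.1522081345319748), 85.38389587402344) 0.1998474159436309
ring 281 [[0.550226927608807, -0.12012940374770945, 0.19509946340729875], [0.5999705183287884, -0.03546520746007653, 0.26823062508839746]] 0.2516590930223481
px 187 213 212 244
red 2151 [[0.5359916550874759, -0.1981961805227953, 0.08109158630424257], [0.5494351176938661, -0.12408558276640436, 0.14744079249050268], [0.5599463731169105, -0.003425662549175923, 0.19612860134742194]]
```

```bash
python3 -m creep '[[0.04,0.003,-0.008,0,0,0],[0.04,0.003,-0.004,0,0,0],[0.02,0.0015,0,0,0,0],[0,0,0,0,0,0],[0,0,0,0,0,0]]'; python3 -m creep '[[0.02,0.0015,0,0,0,0],[0.01,0.0008,0,0,0,0],[0,0,0,0,0,0],[0,0,0,0,0,0]]';python3 -c "
from meas import *
report('side',True)"
```

```text
clock: 13.55
tool_pos: [0.4323, -0.0922, 0.3085]
eef_rot: [0.0, -0.004, 1.0, 0.0]
force: [-0.0, 0.0, -2.9]
grip_width: 0.174
finger_force: 59.0
clock: 13.88
tool_pos: [0.4298, -0.0921, 0.3085]
eef_rot: [0.002, -0.004, 1.0, 0.0]
force: [5.1, 0.1, -5.5]
grip_width: 0.174
finger_force: 58.6
side roof ((0.4596966505050659, -0.09911767393350601), (0.21860423684120178, 0.15495602786540985), 86.20569610595703) 0.19985646418636405
ring 244 [[0.5390148629201974, -0.11871427003234276, 0.1947187463396187], [0.5843191833671093, -0.07188116874995304, 0.2725784860104069]] 0.25339013586884485
px 180 205 210 243
red 2633 [[0.5312364993564227, -0.19753399013707085, 0.0817503085685073], [0.5439815828038433, -0.11737802393675933, 0.14979852728125098], [0.5532772390673262, 0.0025363619258277855, 0.1962426654501163]]
```

```bash
python3 -m creep '[[0.015,0.001,0,0,0,0],[0.015,0.001,0,0,0,0],[0,0,0,0,0,0],[0,0,0,0,0,0]]'; python3 prong.py 6.png
python3 - <<'E'
from meas import *
report('top'); 
t=cv2.imread('pics/top6.png');s=cv2.imread('pics/side6.png')
f=lambda a,u,v:cv2.resize(a[v-50:v+50,u-50:u+50],(400,400),interpolation=cv2.INTER_CUBIC)
cv2.imwrite('pics/c6.png',np.hstack([f(t,355,210),f(s,195,235)]))
E
```

```text
clock: 14.27
tool_pos: [0.4292, -0.0921, 0.3084]
eef_rot: [0.006, -0.005, 1.0, 0.0]
force: [18.0, -0.3, -12.3]
grip_width: 0.171
finger_force: 58.9
side tip px [186.9, 231.6] 0.77
0.97 1336
dir 0.0096629895 0.0002646079 at 0.36060995 -0.09888061 0.30500114 [[0.27243196147048593, -0.10390865066208389, 0.2594032964621947], [0.5513464727692059, -0.08515702767329644, 0.3115281124706818]]
eye [190.1, 216.7] 0.85 [[ 0.5335 -0.0478  0.221 ]]
top tip px [354.7, 215.5] 0.88
0.96 1028
dir 0.006689276 -0.00508653 at 0.40382412 -0.090458386 0.30859196 [[0.2693326148312306, -0.10018514797460182, 0.2792958615338727], [0.5490143783948972, -0.08311891249233261, 0.3134172590985137]]
eye [356.7, 206.5] 0.87 [[ 0.5698 -0.0996  0.221 ]]
[  0.4292  -0.0921   0.3084   0.006   -0.0046   1.       0.0002  17.3421
  -0.8014 -12.6048]
top roof ((0.4634438455104828, -0.03725004196166992), (0.146943598985672, 0.14924459159374237), 85.95325469970703) 0.2001959638980269
ring 143 [[0.5370801252482492, -0.11471837416164689, 0.20656536244312704], [0.5810019557305529, -0.06927247602346032, 0.27428606112247916]] 0.2607973272960464
px 347 368 199 221
red 291 [[0.5291024665341864, -0.19139329640441016, 0.18952574230296998], [0.5407736639350335, -0.07250854071083011, 0.19476945251541045], [0.550867525706713, 0.01364552676072389, 0.19907658141444437]]
```

View pics/c6.png

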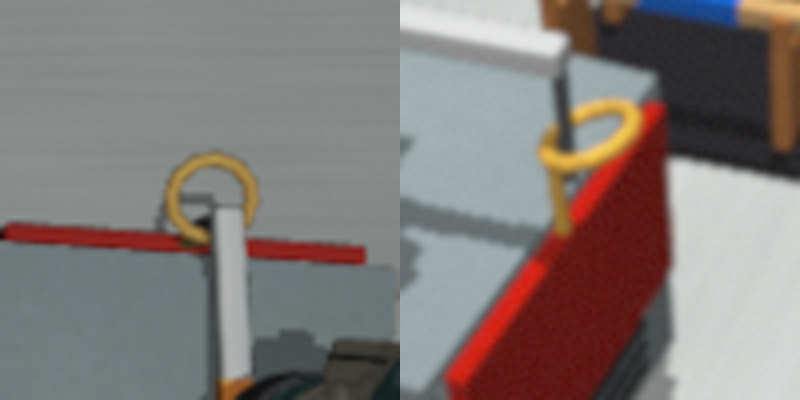

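The crops show the flap upright against the housing, its red top edge flush along the roof at (355, 218) in the top view. The force is 17 N, so it's at the stop. Easing off, then lifting out.

```bash
python3 -m creep '[[-0.03,-0.002,0,0,0,0],[-0.03,-0.002,0,0,0,0],[-0.02,-0.0015,0,0,0,0],[0,0,0,0,0,0],[0,0,0,0,0,0]]'; python3 prong.py 7.png; python3 -c "
from meas import *
report('top');report('side')"
```

```text
clock: 15.13
tool_pos: [0.4354, -0.0923, 0.3083]
eef_rot: [-0.0, -0.004, 1.0, 0.0]
force: [-0.8, -0.0, -2.1]
grip_width: 0.176
finger_force: 60.5
side tip px [191.4, 228.1] 0.64
0.65 1327
dir 0.0010137195 -0.007776045 at 0.41727614 -0.09874745 0.30581754 [[0.2800125349469871, -0.10383855747364945, 0.2556948536592476], [0.5574377161129432, -0.08571856523045006, 0.31105738217515605]]
eye [191.6, 216.5] 0.89 [[ 0.5361 -0.0463  0.221 ]]
top tip px [354.5, 209.9] 0.87
0.8 1036
dir 0.011155843 -0.0005829733 at 0.39910674 -0.09145727 0.3082872 [[0.27560244719573024, -0.10090296141649752, 0.2740322261389812], [0.5553140752753383, -0.08376916397937731, 0.3136324310285357]]
eye [356.1, 205.9] 0.89 [[ 0.5711 -0.0983  0.221 ]]
[ 0.4354 -0.0923  0.3083 -0.0002 -0.0043  1.      0.0001 -0.2229  0.5455
 -2.243 ]
top roof ((0.46336793899536133, -0.03698860853910446), (0.14631430804729462, 0.14920996129512787), 85.86845397949219) 0.20026800944598674
ring 144 [[0.5372161104744682, -0.11457641375882543, 0.20256258276494282], [0.581127082298232, -0.06918173726225825, 0.2739640777969285]] 0.26064419706768027
px 347 368 198 221
red 295 [[0.5290192528157569, -0.19197197245372052, 0.1907410394751754], [0.5410533744599154, -0.07198137215649471, 0.19515774477139214], [0.5506736303255038, 0.013382300038906166, 0.2001407688327711]]
side roof ((0.4598344564437866, -0.09855223447084427), (0.21977509558200836, 0.1536329984664917), 85.51813507080078) 0.1998252487428253
ring 239 [[0.5393793960677354, -0.11880470529974846, 0.1960392719346991], [0.583606247410583, -0.07344158276520905, 0.27249690717321745]] 0.25428792748503476
px 180 205 210 243
red 2631 [[0.5314364842634959, -0.19767806563657905, 0.08145245297873124], [0.5441337255625045, -0.11734414724573539, 0.14984567871337373], [0.5534174592152111, 0.0023293954457681517, 0.19636434267161437]]
```

```bash
python3 -m creep '[[-0.025,-0.002,0,0,0,0],[0,0,-0.06,0,0,0],[0,0,-0.08,0,0,0],[0,0,-0.08,0,0,0],[0,0,-0.1,0,0,0],[0,0,-0.1,0,0,0],[0,0,-0.1,0,0,0],[0,0,0,0,0,0],[0,0,0,0,0,0]]';  python3 -c "
from meas import *
report('side',True,'side8.png')"
```

```text
clock: 16.38
tool_pos: [0.4403, -0.0929, 0.3878]
eef_rot: [0.001, -0.004, 1.0, -0.001]
force: [-0.8, 0.1, -1.9]
grip_width: 0.172
finger_force: 60.6
side roof ((0.4602486491203308, -0.086663156747818), (0.24377821385860443, 0.15375977754592896), 86.14701080322266) 0.19988129661654389
ring 242 [[0.5385098860421963, -0.11847745900244207, 0.1951889455662204], [0.5840379469478025, -0.07215023103222679, 0.2721098441349136]] 0.25396288345270496
px 180 205 210 243
red 2631 [[0.5315345776872817, -0.19743528558117412, 0.08192262120928853], [0.5440179689128157, -0.11718871940670272, 0.14964334155867476], [0.5532708114449458, 0.0035858673170298303, 0.19627687280047965]]
```

```bash
python3 -m creep '[[-0.026,0.1,0,0,0,0],[-0.026,0.2,0,0,0,0],[-0.026,0.26,0,0,0,0],[-0.026,0.26,0,0,0,0],[-0.026,0.26,0,0,0,0],[-0.026,0.26,0,0,0,0],[-0.026,0.26,0,0,0,0],[-0.026,0.26,0,0,0,0],[-0.026,0.26,0,0,0,0],[-0.026,0.26,0,0,0,0],[-0.026,0.26,0,0,0,0],[-0.025,0.123,0,0,0,0]]'; python3 -m creep '[[0,0,0.1,0,0,0],[0,0,0.2,0,0,0],[0,0,0.2,0,0,0],[0,0,0.2,0,0,0],[0,0,0.2,0,0,0],[0,0,0.2,0,0,0],[0,0,0.2,0,0,0],[0,0,0.2,0,0,0],[0,0,0.05,0,0,0],[0,0,0,0,0,0],[0,0,0,0,0,0]]'; python3 prong.py 9.png
python3 - <<'E'
import cv2,numpy as np
t=cv2.imread('pics/top9.png');s=cv2.imread('pics/side9.png')
f=lambda a,u,v:cv2.resize(a[v-60:v+60,u-60:u+60],(400,400),interpolation=cv2.INTER_CUBIC)
cv2.imwrite('pics/c9.png',np.hstack([f(t,185,250),f(s,225,170)]))
E
```

```text
clock: 17.43
tool_pos: [0.4817, 0.3261, 0.3843]
eef_rot: [-0.001, -0.006, 1.0, 0.0]
force: [-0.1, 0.2, -2.1]
grip_width: 0.174
finger_force: 60.5
clock: 18.35
tool_pos: [0.4824, 0.3221, 0.1538]
eef_rot: [-0.0, -0.004, 1.0, -0.0]
force: [0.9, -0.2, -2.1]
grip_width: 0.17
finger_force: 60.4
side tip px [270.5, 177.8] 0.84
0.78 0
eye [190.8, 218.1] 0.66 [[ 0.5365 -0.0513  0.221 ]]
top tip px [179.6, 199.5] 0.94
0.74 2
eye [358.3, 206.5] 0.95 [[ 0.5697 -0.1032  0.221 ]]
[ 0.4837  0.3228  0.1557  0.0014 -0.0044  1.      0.0007  0.177  -0.345
 -1.8643]
```

View pics/c9.png

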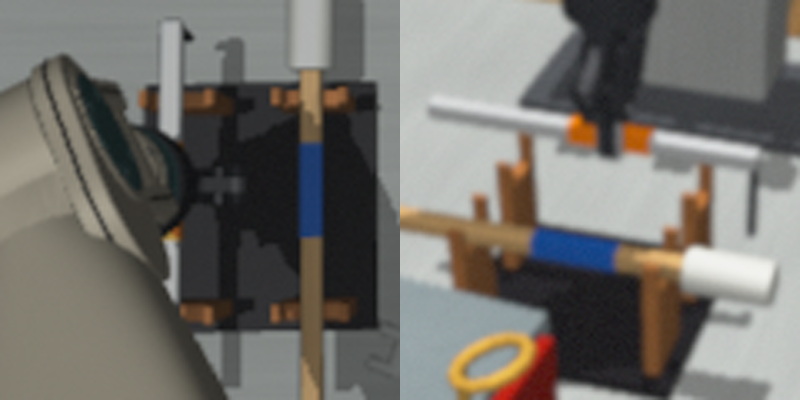

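The pole is over its notches: the front upright's notch is at crop (185, 99) in the top view and the pole is at column 172, with parallax from its extra height. Lowering.

```bash
python3 -m creep '[[0,0,0.08,0,0,0],[0,0,0.08,0,0,0],[0,0,0.07,0,0,0],[0,0,0.04,0,0,0],[0,0,0.03,0,0,0],[0,0,0,0,0,0],[0,0,0,0,0,0]]'
python3 - <<'E'
from h import *
for i in range(4): manip.snapshot('side'); s=manip.get_state(); print(s['tool_pos'],s['force'])
E
```

```text
clock: 19.33
tool_pos: [0.4824, 0.3221, 0.1083]
eef_rot: [-0.0, -0.004, 1.0, -0.0]
force: [0.3, 0.2, -1.8]
grip_width: 0.175
finger_force: 60.6
[0.48266927 0.32220744 0.10856509] [-0.46526282 -0.30544393 -2.00939472]
[0.48277916 0.32227584 0.10877034] [ 0.1740326   0.38790416 -2.65510511]
[0.48278581 0.3222807  0.10889128] [ 0.12449622 -0.348339   -1.63057663]
[0.48280967 0.32229681 0.10895964] [ 0.05045761  0.01864515 -1.2499574 ]
```

Still about 2 mm above the seat, so I'll lower gently, then release.

```bash
python3 -m creep '[[0,0,0.008,0,0,0],[0,0,0.007,0,0,0],[0,0,0,0,0,0],[0,0,0,0,0,0]]'; python3 -m creep '[[0,0,0,0,0,0],[0,0,0,0,0,0],[0,0,0,0,0,0],[0,0,0,0,0,0],[0,0,0,0,0,0],[0,0,0,0,0,0]]' 0.3; python3 -m creep '[[0,0,-0.05,0,0,0],[0,0,-0.1,0,0,0],[0,0,-0.2,0,0,0],[0,0,-0.2,0,0,0],[0,0,-0.2,0,0,0],[0,0,-0.2,0,0,0],[0,0,-0.2,0,0,0],[0,0,-0.2,0,0,0],[0.1,0,0,0,0,0],[0.1,0,0,0,0,0],[0,0,0,0,0,0],[0,0,0,0,0,0]]'
python3 - <<'E'
from meas import *
P,im,d,W,hsv=report('side',True,'side10.png')
t=snap('wrist','w10.png')
for r in manip.cut_out('wrist','hook_pole')[:1]:
    c=cloud(t[0],t[2],r['mask']); c=c[(c[:,2]>.08)&(c[:,2]<.125)]
    vx,vy,x0,y0=cv2.fitLine(c[:,:2].astype(np.float32),cv2.DIST_HUBER,0,.01,.01).ravel(); print(r['confidence'],vy/vx,y0+(.482-x0)*vy/vx,np.percentile(c,[1,50,99],axis=0))
cv2.imwrite('pics/f10.png',cv2.resize(np.hstack([cv2.imread('pics/side10.png'),cv2.imread('pics/w10.png')]),(800,300),interpolation=cv2.INTER_AREA))
E
```

```text
clock: 19.87
tool_pos: [0.4828, 0.3223, 0.1069]
eef_rot: [0.0, -0.004, 1.0, 0.0]
force: [-0.0, -0.1, 0.6]
grip_width: 0.172
finger_force: 60.8
clock: 20.37
tool_pos: [0.4826, 0.3222, 0.1066]
eef_rot: [0.0, -0.004, 1.0, 0.0]
force: [0.2, -0.0, -0.3]
grip_width: 0.699
finger_force: 0.0
clock: 21.37
tool_pos: [0.4523, 0.3219, 0.3098]
eef_rot: [0.001, -0.005, 1.0, 0.0]
force: [0.5, 0.5, -0.8]
grip_width: 0.701
finger_force: 0.0
side roof ((0.46057212352752686, -0.08696480095386505), (0.24233271181583405, 0.15358029305934906), 85.71735382080078) 0.19989867367063174
ring 246 [[0.5390212988649556, -0.1184653750537285, 0.19623723255751824], [0.5840165827882435, -0.0716093401144204, 0.2726378096290462]] 0.25431583948359254
px 180 205 210 243
red 2647 [[0.5313628487963448, -0.19735190818695686, 0.081291737342986], [0.5439961864957261, -0.11648971939051234, 0.14963703767592917], [0.5533550530832265, 0.003506026783969629, 0.1965496246460149]]
0.59 0.008779414 0.3220076 [[0.3256 0.3128 0.1044]
 [0.4367 0.3214 0.1076]
 [0.5997 0.3295 0.1094]]
```

View pics/f10.png

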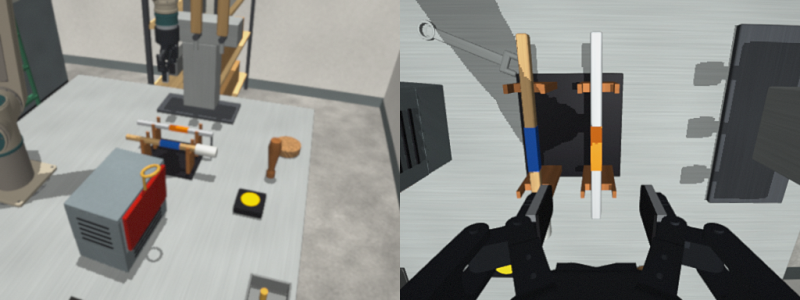

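The side view shows the flap shut, and the wrist view shows the pole level in its original notches at (596, 125). The gripper is clear.

```bash
python3 -c "
from station import manip
print(manip.finish_job())"
```

```text
the job is handed in; nothing more can be done
None
```

The vent flap was pulled fully shut with the hook pole, the pole was laid back in its own notches, and the job was handed in at about 21.5 s of the 53 s allowed; no verdict was returned.

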